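# Kit the parts of a weldment

### The job

Make up the kit for the next weldment: put the short square tube, the channel piece, the ring and the round bar stub into the kit tray, each in the insert made for it, lying or standing fully down as it does now, and let go. Leave the long square tube and the solid disc alone where they are; they do not belong to the kit.

Things in the scene. Friction and masses are not known exactly. Their poses are not given: they have to be found in the camera images.
- tube: Short square steel tube, the one to kit: 75 mm long, 30 x 30 mm, 3 mm wall, lying on the table. About 0.19 kg. Origin: centre of its underside, z up. x along its length.
- channel: Steel U-channel piece, lying with its open side up: 60 mm long, 50 mm wide, 25 mm high, web and flanges 6 mm thick, so that from above it shows a groove 38 mm wide. About 0.25 kg. Can be gripped over its 50 mm width. Origin: centre of its underside, z up. x along its 60 mm length (along the groove), y across its width.
- ring: Thick steel ring lying flat: outside diameter 46 mm, open bore 30 mm, 25 mm high. About 0.19 kg. Origin: centre of its underside, z up. 
- stub: Stub of round steel bar standing on end: diameter 24 mm, 50 mm high. About 0.18 kg. Origin: centre of its underside, z up. 
- long_tube: Look-alike, not part of the kit: square steel tube of the same 30 x 30 mm section but 115 mm long, with a patch of old weld bead on its top face. To be left alone. Origin: centre of its underside, z up. x along its length.
- disc: Look-alike, not part of the kit: solid steel disc, diameter 46 mm, 25 mm high, the size of the ring but with no bore. To be left alone. Origin: centre of its underside, z up. 
- seat_tube: Fixed plywood insert, 100 x 88 mm, one of four set two by two (pitch 104 and 92 mm, same yaw, any order) in a metal tray, rim 10 mm. For the short square tube: a long narrow central rectangular pocket, 91 mm (along x) by 46 mm (along y); black floor 4 mm, rim 10 mm above its underside. Origin: centre of its underside, 3 mm above the table; x along the 100 mm, z up.
- seat_channel: Fixed plywood insert, 100 x 88 mm, one of four set two by two (pitch 104 and 92 mm, same yaw, any order) in a metal tray, rim 10 mm. For the channel: a broad central rectangular pocket, 76 mm (along x) by 66 mm (along y), channel lengthwise along x; black floor 4 mm, rim 10 mm above its underside. Origin: centre of its underside, 3 mm above the table; x along the 100 mm, z up.
- seat_ring: Fixed plywood insert, 100 x 88 mm, one of four set two by two (pitch 104 and 92 mm, same yaw, any order) in a metal tray, rim 10 mm. For the ring: a flat board 10 mm thick with a central steel pin, 14 mm diameter, that stands 20 mm above the board; the ring goes over the pin and lies on the board. Origin: centre of its underside, 3 mm above the table; x along the 100 mm, z up.
- seat_stub: Fixed plywood insert, 100 x 88 mm, one of four set two by two (pitch 104 and 92 mm, same yaw, any order) in a metal tray, rim 10 mm. For the round bar stub: a central round pocket, 40 mm diameter; black floor 4 mm, rim 10 mm above its underside. The stub stands in it. Origin: centre of its underside, 3 mm above the table; x along the 100 mm, z up.
There are look-alikes about, which are no part of the job. What is shaped like the stub but brown or turquoise is not meant. What is shaped like the tube but blue is not meant.

How it is judged:
At the end, for the whole second after the job is handed in: Tube, channel, ring and stub each rest on the floor of their own insert (underside within 3 mm), centred within 13 mm (tube, channel) or 12 mm (ring, stub), upright within 0.1 rad, at rest, released. Long tube and disc within 30 mm of their starts (horizontal distance between tube and seat_tube below 0.013 m and z of tube in the frame of seat_tube below 0.007 m and angle between each of tube, channel, ring, stub's own z axis and vertical below 0.1 rad and linear speed of each of tube, channel, ring, stub below 0.02 m/s and contact force between each of tube, channel, ring, stub and the fingers below 0.1 N and horizontal distance between channel and seat_channel below 0.013 m and z of channel in the frame of seat_channel below 0.007 m and horizontal distance between ring and seat_ring below 0.012 m and z of ring in the frame of seat_ring below 0.013 m and horizontal distance between stub and seat_stub below 0.012 m and z of stub in the frame of seat_stub below 0.007 m and distance of each of long_tube, disc from where it was at the start of the episode below 0.03 m); the robot touches nothing.
It also fails if it takes over 93 s, if anything falls off the work surface, if the arm or the gripper's body presses on something with over 40 N, if the wrist force passes 120 N, or if a joint passes its speed limit or range.

### The arm

A 7-joint arm with a two-finger parallel gripper is mounted at the origin on the work surface. World frame = base frame: x ahead of the robot, y to its left, z up, the work surface at z = 0. Lengths are in m, angles in rad, forces in N, time in s.
With the tool pointing down it reaches from about 0.425 to 0.825 m from the base axis. Payload 3.6 kg.
Tool frame: the origin (TCP) lies at the centre of the arm's flange, where the gripper is bolted on; the fingertips stand 186 mm ahead of it and the grasp point (between the pads) lies 167 mm ahead of it; z points along the fingers, x is the direction in which the jaws open and shut, and the axes are right-handed (so a half turn about z gives the same grasp; the last joint's range is limited). The gripper opens to 93 mm and grips with 3 to 60 N. Pads are 15 mm wide; open, the fingers measure 128 mm over their backs; the gripper's body (75 mm by 188 mm) begins 65 mm behind the grasp point.
Start: joints at [1.169, 0.615, -0.013, 1.423, 0.008, 1.103, -0.04], TCP at [0.239, -0.605, 0.405] pointing down, gripper open.
Joint ranges: [-3.12, 3.12], [-0.3, 2.06], [-1.34, 1.32], [0.26, 2.42], [-1.36, 4.5], [0.01, 1.98], [-2.84, 2.84]. Speed limits (rad/s): [2.79, 2.79, 3.14, 3.14, 3.14, 3.14, 3.14].

### API

Orientations are given as a rotation vector (axis times angle).
In Python, from rig import env, vision, workorder gives the robot as it stands.
- The arm moves only by the shell command python3 -m crank 'ROWS'. ROWS is JSON, one flat list of numbers, 7 for each row, row after row: the shift along the world's x, y, z in mm, then the turn, a rotation vector about the world's x, y, z in rad, then the finger opening in mm, from 0 to 93. In form: [dx, dy, dz, wx, wy, wz, claw, dx, dy, dz, wx, wy, wz, claw, ...]. A call has 1 to 12 rows; each row shifts and turns the commanded pose from where the row before left it; what a row does not reach is not made up. A row lasts 1/10 s, in which the tool goes at most 50 mm and 8.59 degrees, less where a joint would pass 70% of its speed; a pose out of reach is approached as far as the arm can. A call is refused whole if a number of a shift passes 50 or a number of a turn 0.15, either way. A call with a gripper value outside its range is refused whole. The fingers move at their own pace and stop on an object; the grip force is fixed at half the most. Time passes only in rows, so rows that do not move let the fingers close. It gives the time, the measured TCP pose, the force and the opening at its end, in the units of the state.
- env.state(): the state, without advancing time (a new reading comes with each control period).
- vision.read_camera(name): name is "side" or "top" or "wrist"; returns the picture (420x560x3 uint8, blue, green, red); there is no depth.
- vision.get_calibration(name): a dict with "mtx" (3x3 intrinsics, pixels), "distortion" ([k1, k2, p1, p2, k3] as OpenCV has them; the pictures are not rectified), "world_from_camera" (4x4, takes a point from camera to world coordinates); the wrist camera has in their place "mount" (4x4, takes a point from camera to tool coordinates, whose origin is the TCP and whose axes are the tool frame's). Camera axes: x right, y down, z forward; pixel columns grow to the right and rows downward; lengths in m; the calibration is good to about 2 mm. A picture is of the moment at which its call begins: read the wrist's pose just before it. get_calibration takes no time and is no camera call.
- workorder.job_done(): hands the job in, once; it reports no verdict.
The state is a dict: "time": time; "joint_positions": joint angles; "dq": joint speeds; "tau": joint torques, N m; "ee_pos": TCP position; "orientation": TCP orientation; "contact_force": force on the tool from outside, world axes, zero at the start; "moment": the same for the moment, N m; "grip_width": finger opening in m.
Only numpy, scipy, OpenCV 4.12 (cv2) and the standard library are available. Lean on these libraries where they do the work, as an engineer would, in place of code of your own. Each camera call takes 0.05 s, during which the arm holds its last target.

## Working session

There is one attempt and no reset: what is moved stays moved. The work goes in short steps, Python scripts to look and compute and a shell command to move; the robot and the scene stay as the last step left them, time stands still between calls to the robot, and variables do not carry over. Pictures are saved under pics/ and viewed, and the job is handed in when it is done.

```bash
ls; mkdir -p pics; python3 - <<'E'
from rig import env, vision, workorder
import cv2,numpy as np
print(env.state())
for n in ["top","side","wrist"]:
    im=vision.read_camera(n); cv2.imwrite(f"pics/{n}0.png",im)
    print(n,vision.get_calibration(n))
E
```

```text
pics
{'time': 0.0, 'joint_positions': array([ 1.16850069,  0.61591746, -0.01260643,  1.42486546,  0.00808545,
        1.10339469, -0.0403927 ]), 'dq': array([-2.84206176e-04,  4.71394194e-04, -5.51141324e-05, -8.50223617e-04,
       -1.27269954e-03, -5.34923630e-04,  1.19872245e-03]), 'tau': array([-2.92845934e-04, -4.58936334e+01,  2.09408524e-01, -1.65744978e+01,
       -6.09286129e-02,  2.05668330e-02,  2.46573873e-04]), 'ee_pos': array([ 0.23845792, -0.60434964,  0.40359282]), 'orientation': array([-2.59618545,  1.76652348,  0.00331587]), 'contact_force': array([-0.09781232,  0.52797358, -0.19709224]), 'moment': array([-0.00984118,  0.01185349, -0.04339184]), 'grip_width': 0.0929472815538209}
top {'mtx': array([[483.72227381,   0.        , 274.57931597],
       [  0.        , 483.72227381, 214.99452595],
       [  0.        ,   0.        ,   1.        ]]), 'distortion': array([-0.08753988,  0.        ,  0.        ,  0.        ,  0.        ]), 'world_from_camera': array([[ 0.00909087, -0.99543275,  0.09503157,  0.3627201 ],
       [-0.999952  , -0.00939702, -0.00277445, -0.0665018
[... 548 characters left out ...]
616076, -0.6178702 ,  0.87245521],
       [ 0.        ,  0.        ,  0.        ,  1.        ]])}
wrist {'mtx': array([[302.4010755 ,   0.        , 274.79621134],
       [  0.        , 302.4010755 , 209.86429295],
       [  0.        ,   0.        ,   1.        ]]), 'distortion': array([0.01400246, 0.        , 0.        , 0.        , 0.        ]), 'mount': array([[ 9.99999769e-01,  2.59771767e-04, -6.28514732e-04,
         1.07099398e-03],
       [-7.70581211e-05,  9.61502639e-01,  2.74795685e-01,
        -7.59848829e-02],
       [ 6.75702735e-04, -2.74795573e-01,  9.61502437e-01,
         1.99165267e-02],
       [ 0.00000000e+00,  0.00000000e+00,  0.00000000e+00,
         1.00000000e+00]])}
```

View pics/top0.png

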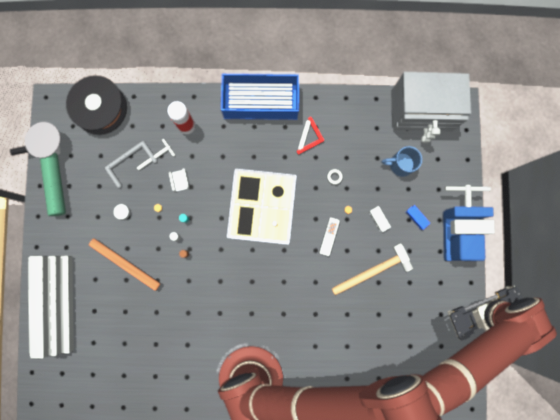

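View pics/side0.png

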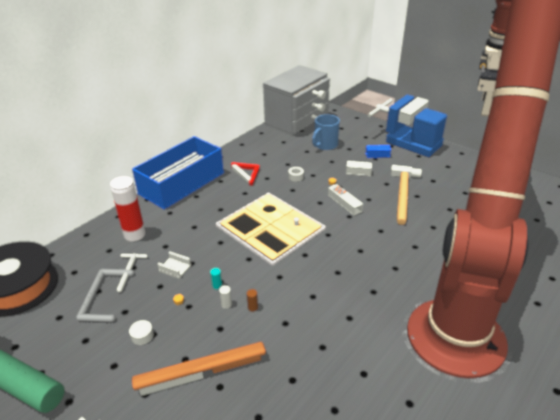

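View pics/wrist0.png

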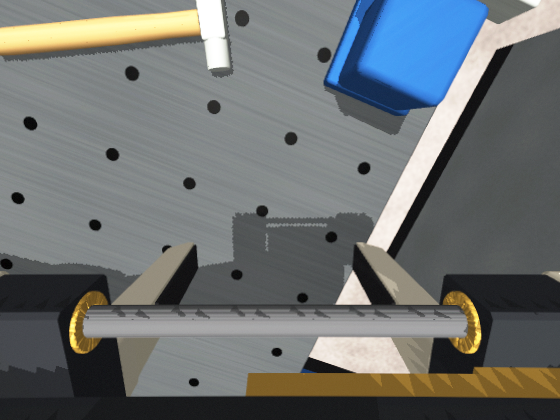

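```bash
python3 - <<'E'
import cv2
im=cv2.imread("pics/top0.png")
cv2.imwrite("pics/top0a.png",cv2.resize(im[150:350,80:280],None,fx=3,fy=3,interpolation=cv2.INTER_CUBIC))
cv2.imwrite("pics/top0b.png",cv2.resize(im[60:260,260:460],None,fx=3,fy=3,interpolation=cv2.INTER_CUBIC))
E
```

```text
(no output)
```

View pics/top0a.png

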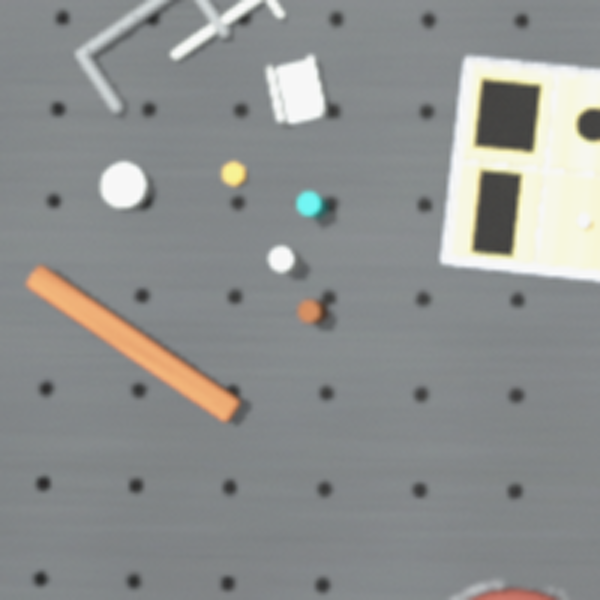

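View pics/top0b.png

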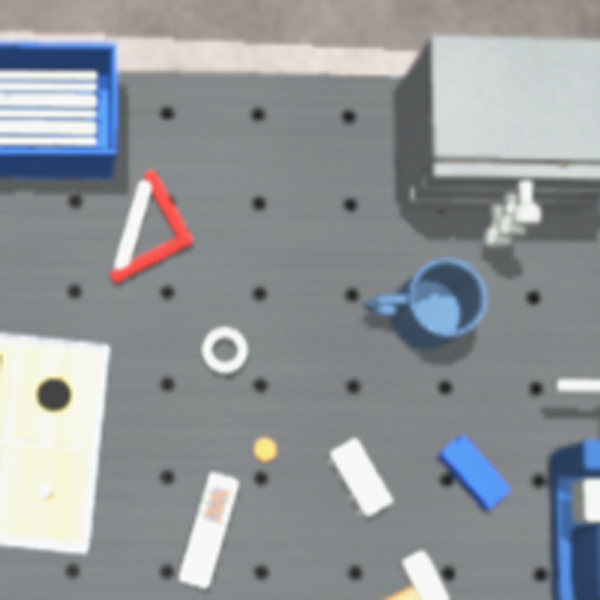

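Candidates: tube: white (380,219), versus the long tube with weld bead at (329,237) and the blue one at (418,217). Ring: (335,177), versus the solid disc at (121,212). Stub: white-grey (174,237), versus turquoise (183,218) and brown (183,253). Channel: (179,180). Tray pockets: channel (249,188), tube (245,221), stub (278,192), ring pin (274,223).

```bash
cat > h.py <<'E'
from rig import env, vision, workorder
import cv2,numpy as np
from scipy.spatial.transform import Rotation as R
def world(name,uv,z,state=None):
    c=vision.get_calibration(name)
    uv=np.array(uv,float).reshape(-1,1,2)
    n=cv2.undistortPoints(uv,c["mtx"],c["distortion"])[:,0]
    if name=="wrist":
        s=state or env.state(); T=np.eye(4);T[:3,:3]=R.from_rotvec(s["orientation"]).as_matrix();T[:3,3]=s["ee_pos"]
        W=T@c["mount"]
    else: W=c["world_from_camera"]
    d=np.c_[n,np.ones(len(n))]@W[:3,:3].T; o=W[:3,3]
    return o+d*((np.asarray(z)-o[2])/d[:,2])[:,None]
def yaw():
    s=env.state(); x=R.from_rotvec(s["orientation"]).as_matrix()[:,0]; return np.degrees(np.arctan2(x[1],x[0]))
def shot(tag):
    s=env.state(); im=vision.read_camera("wrist"); cv2.imwrite(f"pics/{tag}.png",im)
    import pickle; pickle.dump({k:s[k] for k in("ee_pos","orientation")},open(f"pics/{tag}.pkl","wb")); return im
def ld(tag):
    import pickle; return pickle.load(open(f"pics/{tag}.pkl","rb"))
E
python3 - <<'E'
from h import *
A=lambda x,y:(80+(x-1)/3,150+(y-1)/3); B=lambda x,y:(260+(x-1)/3,60+(y-1)/3)
P={"tube":(B(361,477),.03),"tubeE1":(B(344,446),.03),"tubeE2":(B(378,508),.03),"ring":(B(225,350),.025),"disc":(A(123,185),.025),"stub":(A(281,258),.05),
"channel":(A(297,90),.02),"long":(B(209,530),.03),"s_ch":(A(508,115),.013),"s_tube":(A(497,213),.013),"s_stub":(B(54,394),.013),"s_pin":(B(43,491),.033),"turq":(A(308,203),.05),"brown":(A(310,312),.05)}
for k,(p,z) in P.items(): print(k,(world("top",p,z)[0]*1000).round())
print(yaw())
E
```

```text
tube [ 498. -401.   30.]
tubeE1 [ 530. -384.   30.]
tubeE2 [ 465. -419.   30.]
ring [ 631. -260.   25.]
disc [514. 416.  25.]
stub [437. 240.  50.]
channel [617. 235.  20.]
long [ 441. -242.   30.]
s_ch [593.  11.  13.]
s_tube [489.  21.  13.]
s_stub [584. -80.  13.]
s_pin [480. -69.  33.]
turq [494. 214.  50.]
brown [383. 209.  50.]
-68.46250316294146
```

```bash
python3 -m crank '[44,34,0,0,0,0.02,60, 44,34,0,0,0,0.02,60, 44,34,0,0,0,0.02,60, 44,34,0,0,0,0.02,60, 44,34,-20,0,0,0.02,60, 40,33,-30,0,0,0.02,60, 0,0,-20,0,0,0,60, 0,0,0,0,0,0,60]'; python3 -c "
from h import *
shot('w1');print(yaw(),env.state()['ee_pos'])"
```

```text
time: 0.95
ee_pos: [0.468, -0.4238, 0.3393]
orientation: [-2.7, 1.602, 0.012]
contact_force: [-0.6, -1.1, 0.3]
grip_width: 0.0598
-61.57513303985876 [ 0.46698735 -0.42583526  0.34125153]
```

View pics/w1.png

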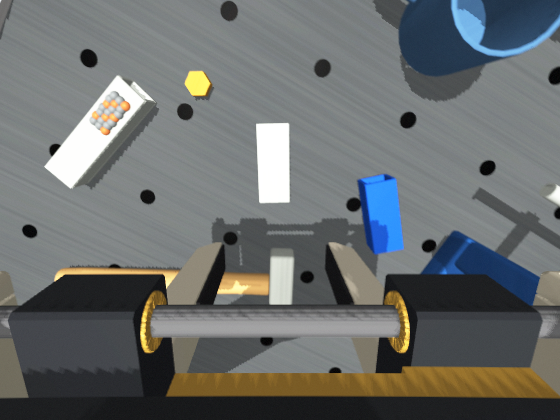

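The white tube is centred near (273,163), aligned with image vertical; blue one at (380,213), long one with bead at (100,133). The choice is clear.

```bash
python3 - <<'E'
from h import *
s=ld('w1'); q=world("wrist",[(257,124),(288.5,123.5),(290,202),(259,203)],.03,s)
c=q.mean(0);d=q[0]+q[1]-q[2]-q[3]
print(c*1000,np.degrees(np.arctan2(d[1],d[0])),np.linalg.norm(d)/2,np.linalg.norm(q[0]-q[1]))
st=env.state();print((c-st['ee_pos'])*1000,st['ee_pos'],yaw())
E
```

```text
[ 499.51164508 -403.59670631   30.        ] 29.84560749557007 0.07477872170578768 0.028946580471331664
[  32.52429585   22.23854957 -311.25152808] [ 0.46698735 -0.42583526  0.34125153] -61.57513303985876
```

```bash
python3 -m crank '[16,11,0,0,0,0.012,60, 16,11,-10,0,0,0.012,60, 0,0,-40,0,0,0,60, 0,0,-40,0,0,0,60, 0,0,-30,0,0,0,60, 0,0,-15,0,0,0,60, 0,0,0,0,0,0,60, 0,0,0,0,0,0,60]'; python3 -c "
from h import *
s=env.state();print(yaw(),s['ee_pos'],R.from_rotvec(s['orientation']).as_matrix()[:,2])"
```

```text
time: 1.8
ee_pos: [0.5005, -0.4041, 0.209]
orientation: [-2.718, 1.575, -0.004]
contact_force: [0.8, 0.3, -0.6]
grip_width: 0.0599
-60.19144434984063 [ 0.50047896 -0.40414602  0.20899605] [ 0.00242338 -0.00119534 -0.99999635]
```

```bash
python3 -m crank '[-1,0.5,-13,0,0,0,60, 0,0,0,0,0,0,60, 0,0,0,0,0,0,0, 0,0,0,0,0,0,0, 0,0,0,0,0,0,0, 0,0,0,0,0,0,0, 0,0,0,0,0,0,0, 0,0,20,0,0,0,0, 0,0,40,0,0,0,0]'; python3 -c "
from h import *
shot('w2')
s=env.state();print(yaw(),s['ee_pos'],s['grip_width'])"
```

```text
time: 2.7
ee_pos: [0.4971, -0.4025, 0.2516]
orientation: [-2.717, 1.575, 0.015]
contact_force: [0.8, -0.1, -1.8]
grip_width: 0.0297
-60.226398855818424 [ 0.49962656 -0.40449042  0.26093422] 0.029689097489676575
```

View pics/w2.png

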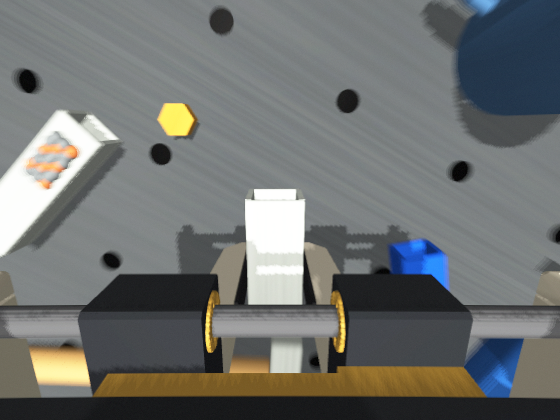

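```bash
python3 -m crank '[0,30,30,0,0,-0.04,0, -1,36,10,0,0,-0.05,0, -1,36,0,0,0,-0.05,0, -1,36,0,0,0,-0.06,0, -1,36,0,0,0,-0.06,0, -1,36,0,0,0,-0.06,0, -1,36,0,0,0,-0.06,0, -1,36,0,0,0,-0.06,0, -1,36,0,0,0,-0.06,0, -1,36,0,0,0,-0.06,0, -1,36,0,0,0,-0.06,0, 0,0,0,0,0,0,0]'; python3 -c "
from h import *
shot('w3')
s=env.state();print(yaw(),s['ee_pos'],s['joint_positions'])"
```

```text
time: 3.95
ee_pos: [0.4883, -0.0069, 0.2945]
orientation: [-2.118, 2.317, 0.006]
contact_force: [-0.1, 0.3, -2.4]
grip_width: 0.0301
-95.31771294521235 [ 0.4883915  -0.01007786  0.29460929] [-0.13363294  0.52754626  0.15975204  2.01208219 -0.14244142  0.61243286
 -1.54208637]
```

View pics/w3.png

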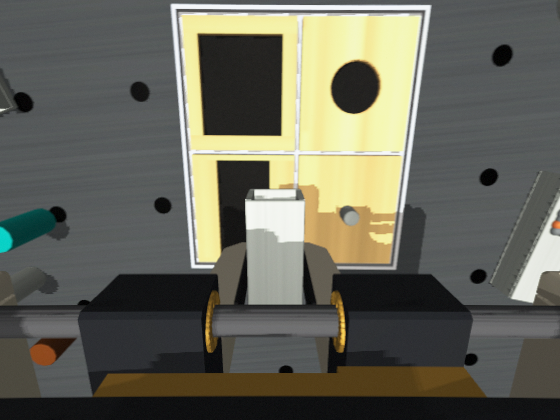

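```bash
python3 - <<'E'
from h import *
im=cv2.imread('pics/w3.png')
cv2.imwrite('pics/w3c.png',cv2.resize(im[0:280,165:435],None,fx=2.1,fy=2.1,interpolation=cv2.INTER_CUBIC))
E
```

```text
(no output)
```

View pics/w3c.png

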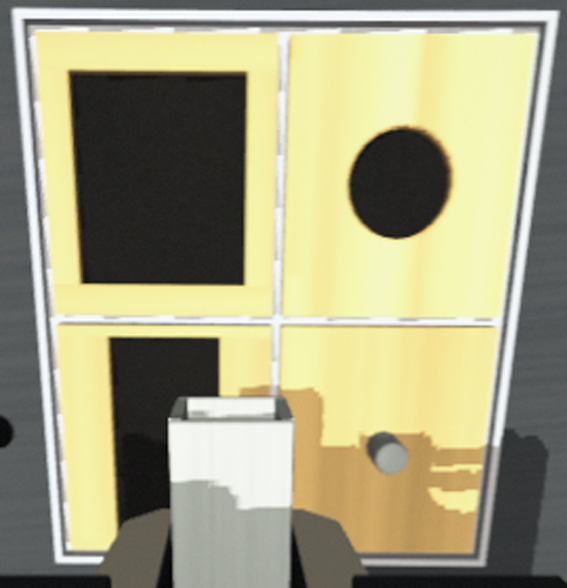

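```bash
python3 - <<'E'
from h import *
s=ld('w3'); c=lambda x,y:(165+(x+.5)/2.1-.5,(y+.5)/2.1-.5)
W=lambda P,z:world("wrist",[c(*p) for p in P],z,s)*1000
q=W([(69,71),(246,71),(245,284),(82,284)],.013);print(q.round(1),q.mean(0))
print(W([(400,182),(278,322),(109,338),(219,338)],.013))
print(W([(391,457)],.033))
o=W([(36,31),(536,33),(57,553),(477,553)],.013);print(o)
E
```

```text
[[635.1  39.6  13. ]
 [629.4 -24.8  13. ]
 [554.3 -18.2  13. ]
 [560.1  46.7  13. ]] [594.71827178  10.80656488  13.        ]
[[586.57186731 -80.29252588  13.        ]
 [538.17191938 -30.31410034  13.        ]
 [537.8586764   39.01169276  13.        ]
 [533.87936385  -5.83475126  13.        ]]
[[483.28759136 -70.19225182  33.        ]]
[[ 648.73474461   49.33027889   13.        ]
 [ 631.59969435 -129.24668161   13.        ]
 [ 444.34501295   76.08568863   13.        ]
 [ 427.92280483 -112.18314489   13.        ]]
```

```bash
python3 -m crank '[1,15,0,0,0,0,0, 1,14,0,0,0,0,0, 0,0,0,0,0,0,0, 0,0,-30,0,0,0,0, 0,0,-30,0,0,0,0, 0,0,-12,0,0,0,0, 0,0,0,0,0,0,0, 0,0,0,0,0,0,0, 0,0,0,0,0,0,0]'; python3 -c "
from h import *
for i in range(3):
  shot('w4');s=env.state();print(yaw(),s['ee_pos'],s['contact_force'])"
```

```text
time: 4.9
ee_pos: [0.491, 0.0152, 0.2239]
orientation: [-2.106, 2.329, -0.003]
contact_force: [0.5, 0.9, -0.8]
grip_width: 0.0297
-95.7493147627209 [0.49098873 0.0153255  0.22395961] [ 0.90888746 -0.60060991 -2.32489782]
-95.74291757323955 [0.49087629 0.01540811 0.22388457] [-0.40789626 -0.39294417 -1.12303356]
-95.73796971293864 [0.49077506 0.01545362 0.22373327] [-0.149567   -0.69693276 -1.73674879]
```

View pics/w4.png

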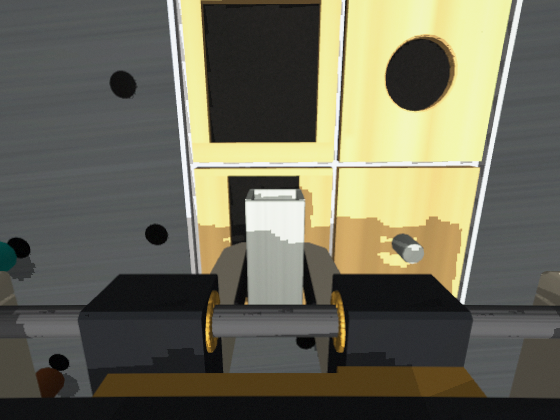

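```bash
python3 -m crank '[0,5,0,0,0,0.01,0, 0,0,-8,0,0,0,0, 0,0,-6,0,0,0,0, 0,0,-4,0,0,0,0, 0,0,0,0,0,0,0, 0,0,0,0,0,0,0, 0,0,0,0,0,0,0]'; python3 -c "
from h import *
s=env.state();print(yaw(),s['ee_pos'],s['contact_force'])"
```

```text
time: 5.75
ee_pos: [0.4905, 0.0204, 0.2048]
orientation: [-2.119, 2.319, -0.0]
contact_force: [0.3, -0.3, -1.1]
grip_width: 0.0296
-95.17727464257274 [0.4905193  0.02036756 0.20481969] [ 0.28908561 -0.32020668 -1.10629788]
```

```bash
python3 -m crank '[0,0,-2,0,0,0,0, 0,0,-1.5,0,0,0,0, 0,0,0,0,0,0,0, 0,0,0,0,0,0,0]'; python3 -c "
from h import *
s=env.state();print(yaw(),s['ee_pos'],s['contact_force'])"
```

```text
time: 6.15
ee_pos: [0.4905, 0.0204, 0.2019]
orientation: [-2.118, 2.319, -0.001]
contact_force: [-1.0, -0.0, 5.7]
grip_width: 0.0296
-95.17111408380985 [0.49052396 0.02042161 0.20192164] [-0.95086908 -0.0175246   5.68275214]
```

```bash
python3 -m crank '[0,0,0,0,0,0,45, 0,0,0,0,0,0,45, 0,0,0,0,0,0,45, 0,0,10,0,0,0,45, 0,0,40,0,0,0,45, 0,0,40,0,0,0,60, 0,-20,30,0,0,0,60, 0,-40,10,0,0,0,60, 0,-20,0,0,0,0,60, 0,0,0,0,0,0,60]'; python3 -c "
from h import *
shot('w5');s=env.state();print(yaw(),s['ee_pos'],s['joint_positions'])"
```

```text
time: 7.15
ee_pos: [0.49, -0.0631, 0.3326]
orientation: [-2.111, 2.326, -0.005]
contact_force: [0.6, -0.2, 0.2]
grip_width: 0.0599
-95.3603373402372 [ 0.49011196 -0.06070753  0.33195672] [-0.04757655  0.47592162  0.18176704  1.96102567 -0.12656545  0.71455279
 -1.45422916]
```

View pics/w5.png

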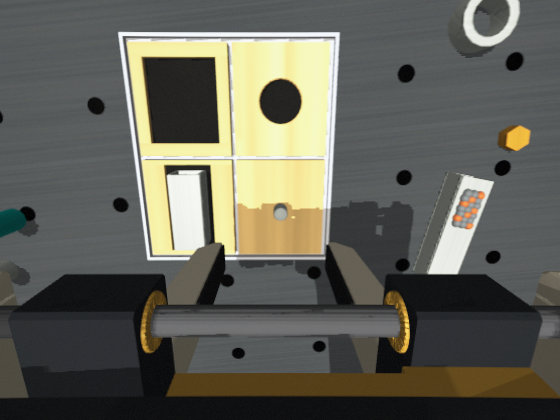

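Tube sits in its pocket at (190,212). The ring is at (490,20); next.

```bash
python3 -m crank '[20,-30,0,0,0,0,70, 25,-35,0,0,0,0,70, 25,-35,0,0,0,0,70, 25,-35,0,0,0,0,70, 25,-35,-10,0,0,0,70, 22,-30,-20,0,0,0,70, 0,0,0,0,0,0,70, 0,0,0,0,0,0,70]'; python3 -c "
from h import *
shot('w6');s=env.state();print(yaw(),s['ee_pos'],s['joint_positions'])"
```

```text
time: 8.0
ee_pos: [0.6327, -0.2579, 0.2994]
orientation: [2.12, -2.318, -0.007]
contact_force: [0.1, 1.2, 0.4]
grip_width: 0.07
-95.02193164136398 [ 0.63280145 -0.2570708   0.3006648 ] [ 0.26637331  0.77184948  0.16348825  1.43537563 -0.14290118  0.94818621
 -1.19043443]
```

View pics/w6.png

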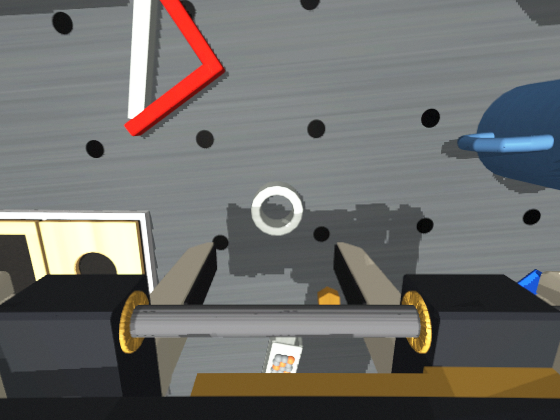

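```bash
python3 - <<'E'
from h import *
s=ld('w6');print(world("wrist",[(276.5,210),(250.5,210),(302.5,210),(276.5,185.5),(276.5,235)],.025,s)*1000)
im=cv2.imread('pics/w6.png');cv2.imwrite('pics/w6c.png',cv2.resize(im[175:245,240:310],None,fx=8,fy=8))
E
```

```text
[[ 635.15618058 -259.88605314   25.        ]
 [ 637.15858735 -237.20969818   25.        ]
 [ 633.15496499 -282.54920952   25.        ]
 [ 656.89126609 -261.79008725   25.        ]
 [ 611.90000273 -257.84847792   25.        ]]
```

View pics/w6c.png

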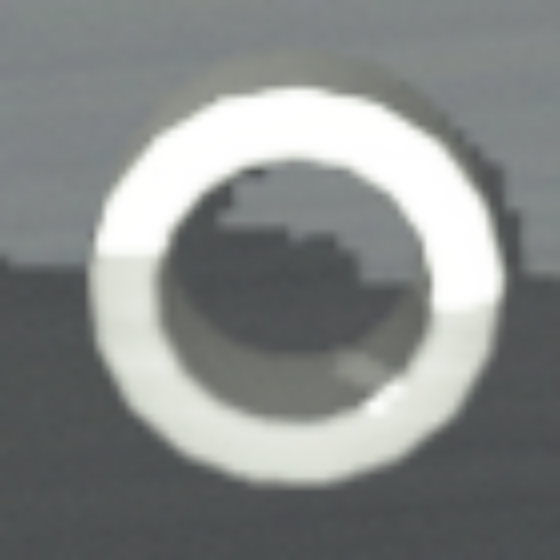

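```bash
python3 -m crank '[2,-3,-20,0,0,0,70, 0,0,-30,0,0,0,70, 0,0,-30,0,0,0,70, 0,0,-20,0,0,0,70, 0,0,0,0,0,0,70, 0,0,0,0,0,0,70]'; python3 -c "
from h import *
s=env.state();print(yaw(),s['ee_pos'])"
```

```text
time: 8.65
ee_pos: [0.635, -0.2608, 0.2027]
orientation: [-2.12, 2.316, -0.001]
contact_force: [-0.4, -0.9, 0.7]
grip_width: 0.0702
-95.04354480395438 [ 0.63504318 -0.26081546  0.20269734]
```

```bash
python3 -m crank '[0,1,-9,0,0,0,70, 0,0,0,0,0,0,70, 0,0,0,0,0,0,0, 0,0,0,0,0,0,0, 0,0,0,0,0,0,0, 0,0,0,0,0,0,0, 0,0,0,0,0,0,0, 0,0,20,0,0,0,0, 0,0,40,0,0,0,0, 0,0,20,0,0,0,0, 0,0,0,0,0,0,0]'; python3 -c "
from h import *
shot('w7');s=env.state();print(yaw(),s['ee_pos'],s['grip_width'])"
```

```text
time: 9.75
ee_pos: [0.6353, -0.2625, 0.2757]
orientation: [-2.117, 2.318, -0.011]
contact_force: [0.4, -0.0, -0.5]
grip_width: 0.0455
-95.18181830685039 [ 0.63450046 -0.26195853  0.27315347] 0.0458207900037609
```

View pics/w7.png

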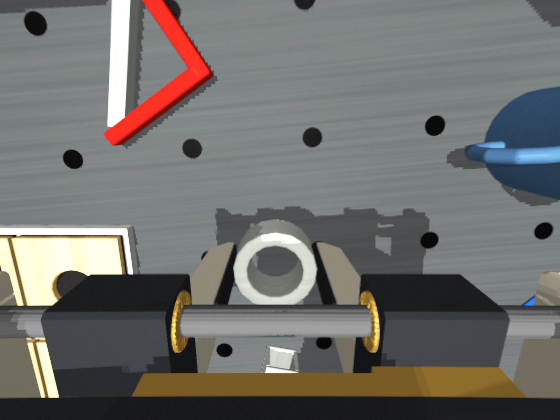

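```bash
python3 -m crank '[-20,26,10,0,0,0,0, -26,33,0,0,0,0,0, -26,33,0,0,0,0,0, -27,33,0,0,0,0,0, -27,33,0,0,0,0,0, -26,33,0,0,0,0,0, 0,0,0,0,0,0,0, 0,0,0,0,0,0,0, 0,0,0,0,0,0,0]'; python3 -c "
from h import *
shot('w8');s=env.state();print(yaw(),s['ee_pos'],s['grip_width'])"
```

```text
time: 10.7
ee_pos: [0.4829, -0.0715, 0.2816]
orientation: [2.117, -2.32, 0.001]
contact_force: [0.6, -0.1, -2.0]
grip_width: 0.0458
-95.27724141611584 [ 0.48303884 -0.07175548  0.2817189 ] 0.04594000296373218
```

View pics/w8.png

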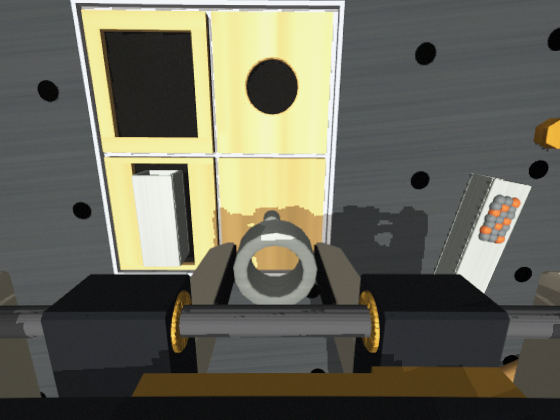

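```bash
python3 - <<'E'
from h import *
s=ld('w8');print(world("wrist",[(271.5,213)],.033,s)*1000,world("wrist",[(272,87)],.013,s)*1000)
E
python3 -m crank '[0,0,-20,0,0,0,0, 0,0,-20,0,0,0,0, 0,0,-15,0,0,0,0, 0,0,-8,0,0,0,0, 0,0,0,0,0,0,0, 0,0,0,0,0,0,0]'; python3 -c "
from h import *
s=env.state();print(yaw(),s['ee_pos'],s['contact_force'])"
```

```text
[[491.46628435 -70.89973456  33.        ]] [[585.59343813 -79.99562553  13.        ]]
time: 11.35
ee_pos: [0.4829, -0.0711, 0.2194]
orientation: [-2.118, 2.32, -0.001]
contact_force: [1.2, 0.5, -2.7]
grip_width: 0.0457
-95.21951849270401 [ 0.48287337 -0.07111142  0.21944919] [ 1.15051292  0.4926812  -2.65263008]
```

```bash
python3 -m crank '[0,0,-6,0,0,0,0, 0,0,-5,0,0,0,0, 0,0,-2,0,0,0,0, 0,0,-1,0,0,0,0, 0,0,0,0,0,0,0, 0,0,0,0,0,0,0]'; python3 -c "
from h import *
s=env.state();print(yaw(),s['ee_pos'],s['contact_force'])"
```

```text
time: 11.95
ee_pos: [0.4823, -0.0705, 0.2056]
orientation: [-2.119, 2.319, 0.0]
contact_force: [-0.9, -0.3, 1.8]
grip_width: 0.0457
-95.16635906759903 [ 0.48232759 -0.0704635   0.20556879] [-0.91982693 -0.28429594  1.75516746]
```

```bash
python3 -m crank '[0,0,0,0,0,0,60, 0,0,0,0,0,0,60, 0,0,0,0,0,0,60, 0,0,15,0,0,0,60, 0,0,40,0,0,0,60, 0,0,40,0,0,0,50, 0,25,30,0,0,0,50, -5,40,0,0,0,0,50, -5,40,0,0,0,0,50, 0,0,0,0,0,0,50]'; python3 -c "
from h import *
shot('w9');s=env.state();print(yaw(),s['ee_pos'],s['grip_width'])"
```

```text
time: 12.95
ee_pos: [0.4717, 0.0407, 0.3303]
orientation: [-2.13, 2.305, 0.005]
contact_force: [-0.4, 1.1, -0.0]
grip_width: 0.05
-94.76877103986666 [0.47205052 0.03762488 0.33030218] 0.049827654591295095
```

View pics/w9.png

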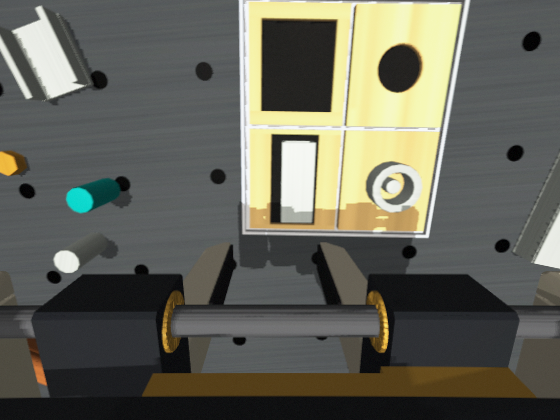

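Tube (297,182) and ring on its pin (394,187) are both seated. Now the stub at (80,253).

```bash
python3 -m crank '[-6,36,0,0,0,0,50, -6,36,0,0,0,0,50, -6,36,0,0,0,0,50, -6,36,0,0,0,0,50, -6,36,0,0,0,0,50, -5,20,0,0,0,0,50, 0,0,0,0,0,0,50, 0,0,0,0,0,0,50]'; python3 -c "
from h import *
shot('w10');s=env.state();print(yaw(),s['ee_pos'],s['joint_positions'])"
```

```text
time: 13.8
ee_pos: [0.438, 0.2331, 0.3301]
orientation: [2.117, -2.32, 0.002]
contact_force: [0.4, 0.1, -0.5]
grip_width: 0.05
-95.34744844919445 [0.43815459 0.23243175 0.33016223] [-0.68251401  0.48383266  0.21693234  1.95771697 -0.15079803  0.71592197
 -2.03975824]
```

View pics/w10.png

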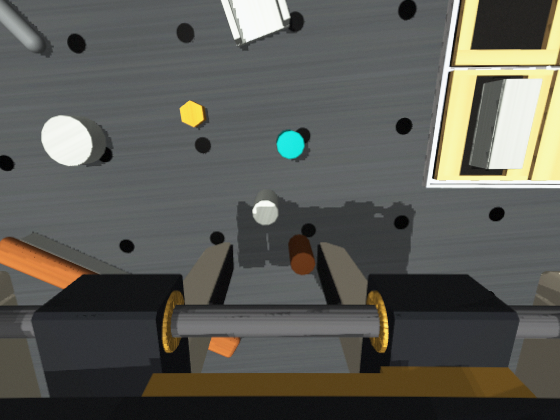

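Stub top (white-grey) at (265,212), turquoise (291,144) and brown (301,258) beside it.

```bash
python3 - <<'E'
from h import *
s=ld('w10');print(world("wrist",[(265.3,212.5),(291,144),(301,262)],.05,s)*1000)
E
```

```text
[[438.3513243  240.24235579  50.        ]
 [496.18931005 212.67764426  50.        ]
 [386.96286592 211.65588349  50.        ]]
```

```bash
python3 -m crank '[0,8,-10,0,0,0,50, 0,0,-40,0,0,0,50, 0,0,-40,0,0,0,50, 0,0,-25,0,0,0,50, 0,0,-7,0,0,0,50, 0,0,0,0,0,0,50, 0,0,0,0,0,0,50]'; python3 -c "
from h import *
s=env.state();print(yaw(),s['ee_pos'])"
```

```text
time: 14.55
ee_pos: [0.4381, 0.2423, 0.2091]
orientation: [-2.117, 2.319, -0.001]
contact_force: [-0.3, -0.1, -0.1]
grip_width: 0.0501
-95.22363174711067 [0.43814175 0.24227303 0.20907005]
```

```bash
python3 -m crank '[0,-2,0,0,0,0,50, 0,0,0,0,0,0,0, 0,0,0,0,0,0,0, 0,0,0,0,0,0,0, 0,0,0,0,0,0,0, 0,0,0,0,0,0,0, 0,0,20,0,0,0,0, 0,0,40,0,0,0,0, 0,0,40,0,0,0,0, 0,0,0,0,0,0,0, 0,0,0,0,0,0,0]'; python3 -c "
from h import *
shot('w11');s=env.state();print(yaw(),s['ee_pos'],s['grip_width'])"
```

```text
time: 15.65
ee_pos: [0.4372, 0.2404, 0.3086]
orientation: [-2.119, 2.319, -0.0]
contact_force: [-0.1, -0.4, -2.2]
grip_width: 0.0235
-95.15886351783783 [0.43677655 0.2402409  0.30749911] 0.023250403906318357
```

View pics/w11.png

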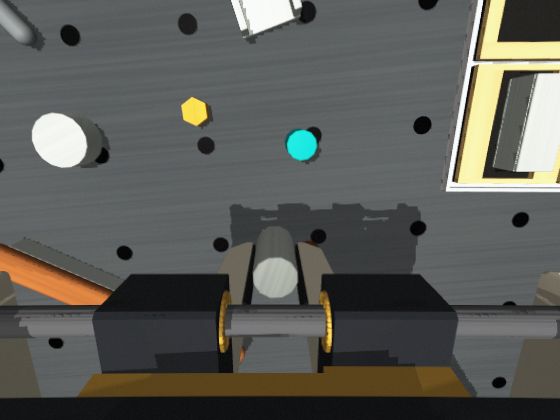

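```bash
python3 -m crank '[12,-26,0,0,0,0,0, 17,-37,0,0,0,0,0, 17,-37,0,0,0,0,0, 17,-37,0,0,0,0,0, 17,-37,0,0,0,0,0, 17,-37,0,0,0,0,0, 17,-37,0,0,0,0,0, 17,-37,0,0,0,0,0, 18,-36,0,0,0,0,0, 0,0,0,0,0,0,0, 0,0,0,0,0,0,0]'; python3 -c "
from h import *
shot('w12');s=env.state();print(yaw(),s['ee_pos'],s['grip_width'])"
```

```text
time: 16.8
ee_pos: [0.5858, -0.0817, 0.3058]
orientation: [2.114, -2.32, -0.006]
contact_force: [-0.0, 0.3, -0.8]
grip_width: 0.0236
-95.1716699249955 [ 0.58572011 -0.07997908  0.30605149] 0.023707546342859726
```

View pics/w12.png

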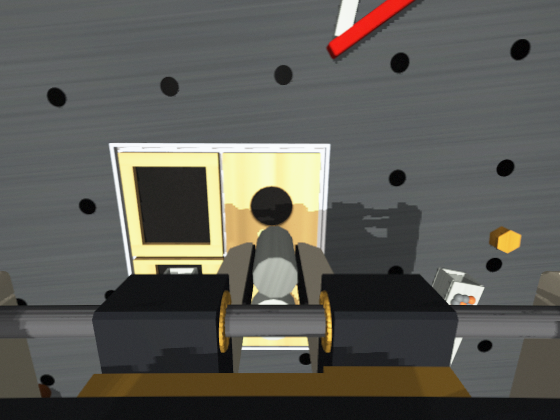

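```bash
python3 - <<'E'
from h import *
s=ld('w12');print(world("wrist",[(272,206)],.013,s)*1000)
E
python3 -m crank '[0,0,-20,0,0,0,0, 0,0,-30,0,0,0,0, 0,0,-20,0,0,0,0, 0,0,-8,0,0,0,0, 0,0,0,0,0,0,0, 0,0,0,0,0,0,0]'; python3 -c "
from h import *
s=env.state();print(yaw(),s['ee_pos'],s['contact_force'])"
```

```text
[[586.67522815 -80.14354499  13.        ]]
time: 17.45
ee_pos: [0.5867, -0.0798, 0.2308]
orientation: [-2.12, 2.317, -0.001]
contact_force: [0.9, -0.2, -1.2]
grip_width: 0.0234
-95.09848083646128 [ 0.58672702 -0.07980004  0.23081061] [ 0.89621413 -0.21247908 -1.2260503 ]
```

```bash
python3 -m crank '[0,-0.5,-8,0,0,0,0, 0,0,-5,0,0,0,0, 0,0,-2,0,0,0,0, 0,0,-1,0,0,0,0, 0,0,0,0,0,0,0, 0,0,0,0,0,0,0]'; python3 -c "
from h import *
s=env.state();print(yaw(),s['ee_pos'],s['contact_force'])"
```

```text
time: 18.05
ee_pos: [0.5863, -0.0811, 0.2157]
orientation: [-2.119, 2.319, 0.0]
contact_force: [-2.7, 0.7, 5.6]
grip_width: 0.0235
-95.17826823131703 [ 0.5863197  -0.08108844  0.2156542 ] [-2.69007965  0.68262717  5.62993925]
```

```bash
python3 -m crank '[0,0,0,0,0,0,45, 0,0,0,0,0,0,45, 0,0,0,0,0,0,45, 0,0,15,0,0,0,45, 0,0,40,0,0,0,45, 0,0,40,0,0,0,80, 3,30,20,0,0,0,80, 4,40,0,0,0,0,80, 4,40,0,0,0,0,80, 4,40,0,0,0,0,80, 4,40,0,0,0,0,80]'; python3 -m crank '[4,40,0,0,0,0,80, 4,40,0,0,0,0,80, 4,44,0,0,0,0,80, 0,0,0,0,0,0,80, 0,0,0,0,0,0,80]';python3 -c "
from h import *
shot('w13');s=env.state();print(yaw(),s['ee_pos'],s['joint_positions'])"
```

```text
time: 19.15
ee_pos: [0.6054, 0.1105, 0.3306]
orientation: [-2.118, 2.319, -0.001]
contact_force: [0.9, -0.3, -0.8]
grip_width: 0.0795
time: 19.65
ee_pos: [0.617, 0.2346, 0.3298]
orientation: [-2.123, 2.315, 0.0]
contact_force: [0.6, 0.1, -0.3]
grip_width: 0.08
-95.17467540279941 [0.61744541 0.23239654 0.32987476] [-0.50776591  0.7080416   0.20450059  1.48663187 -0.16004808  0.96308426
 -1.92073281]
```

View pics/w13.png

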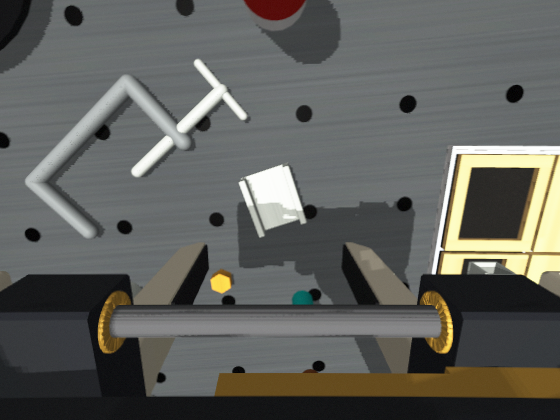

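```bash
python3 - <<'E'
from h import *
im=cv2.imread('pics/w13.png');cv2.imwrite('pics/w13c.png',cv2.resize(im[155:245,230:320],None,fx=6.5,fy=6.5,interpolation=cv2.INTER_CUBIC))
E
```

```text
(no output)
```

View pics/w13c.png

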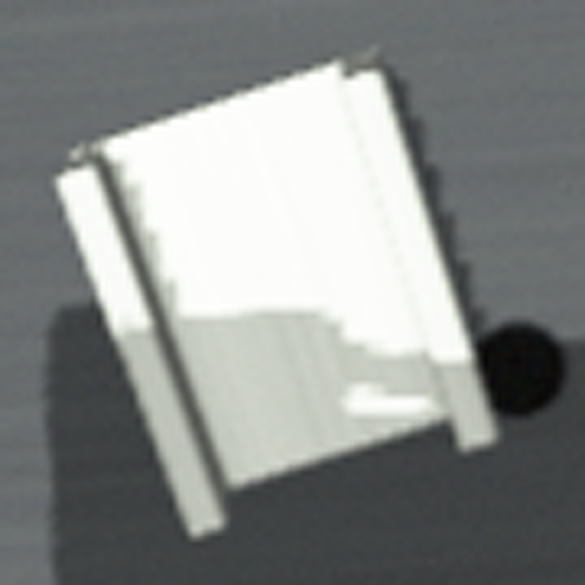

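```bash
python3 - <<'E'
from h import *
s=ld('w13');c=lambda x,y:(230+(x+.5)/6.5-.5,155+(y+.5)/6.5-.5)
q=world("wrist",[c(*p) for p in [(55,178),(382,71),(497,438),(193,538)]],.025,s)*1000
print(q,q.mean(0));d=q[0]+q[1]-q[2]-q[3];print(np.degrees(np.arctan2(d[1],d[0])),np.linalg.norm(d)/2)
w=q[1]+q[2]-q[0]-q[3];print(np.degrees(np.arctan2(w[1],w[0])),np.linalg.norm(w)/2)
st=env.state();print(q.mean(0)-st['ee_pos']*1000,yaw())
E
```

```text
[[642.62676222 266.74378943  25.        ]
 [654.10919233 217.74833352  25.        ]
 [596.907456   204.43803778  25.        ]
 [584.71564488 252.24559081  25.        ]] [619.58976386 235.29393788  25.        ]
13.581078999768007 59.21207950961057
-76.25742994841156 49.82793452952052
[   2.14435655    2.89739707 -304.87476224] -95.17467540279941
```

```bash
python3 -m crank '[1,1,0,0,0,0.11,80, 1,2,0,0,0,0.11,80, 0,0,-10,0,0,0.11,80, 0,0,-40,0,0,0,80, 0,0,-40,0,0,0,80, 0,0,-25,0,0,0,80, 0,0,-10,0,0,0,80, 0,0,0,0,0,0,80, 0,0,0,0,0,0,80]'; python3 -c "
from h import *
s=env.state();print(yaw(),s['ee_pos'])"
```

```text
time: 20.6
ee_pos: [0.6204, 0.2352, 0.2059]
orientation: [-2.468, 1.94, -0.003]
contact_force: [1.0, -0.4, 0.8]
grip_width: 0.0801
-76.33521160909365 [0.62038565 0.23522103 0.20592803]
```

```bash
python3 -m crank '[-1,0,-10,0,0,0,80, 0,0,0,0,0,0,80, 0,0,0,0,0,0,0, 0,0,0,0,0,0,0, 0,0,0,0,0,0,0, 0,0,0,0,0,0,0, 0,0,0,0,0,0,0, 0,0,20,0,0,0,0, 0,0,40,0,0,0,0, 0,0,40,0,0,0,0, 0,0,0,0,0,0,0, 0,0,0,0,0,0,0]'; python3 -c "
from h import *
shot('w14');s=env.state();print(yaw(),s['ee_pos'],s['grip_width'])"
```

```text
time: 21.8
ee_pos: [0.6182, 0.2359, 0.2946]
orientation: [-2.471, 1.939, -0.0]
contact_force: [-0.6, 0.2, -4.3]
grip_width: 0.0498
-76.25432015514654 [0.61764534 0.2357846  0.29299899] 0.04977892929099167
```

View pics/w14.png

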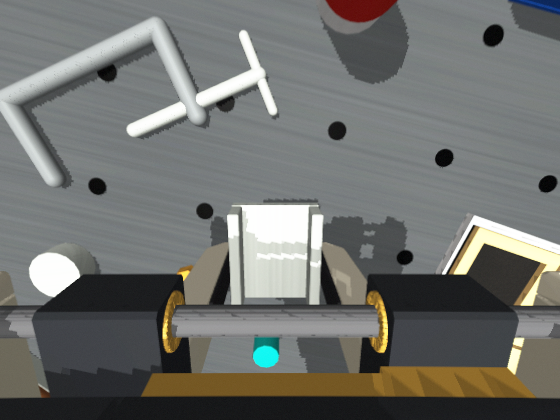

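```bash
python3 -m crank '[-3,-25,0,0,0,-0.04,0, -3,-33,0,0,0,-0.05,0, -3,-33,0,0,0,-0.05,0, -3,-33,0,0,0,-0.05,0, -3,-33,0,0,0,-0.05,0, -4,-34,0,0,0,-0.05,0, -4,-34,0,0,0,-0.04,0, 0,0,0,0,0,0,0, 0,0,0,0,0,0,0, 0,0,0,0,0,0,0]'; python3 -c "
from h import *
shot('w15');s=env.state();print(yaw(),s['ee_pos'],s['grip_width'])"
```

```text
time: 22.85
ee_pos: [0.5951, 0.0126, 0.2928]
orientation: [2.121, -2.316, -0.005]
contact_force: [0.0, 0.9, -1.8]
grip_width: 0.0499
-95.0025969272787 [0.59525623 0.01289224 0.29313339] 0.04959206390310383
```

View pics/w15.png

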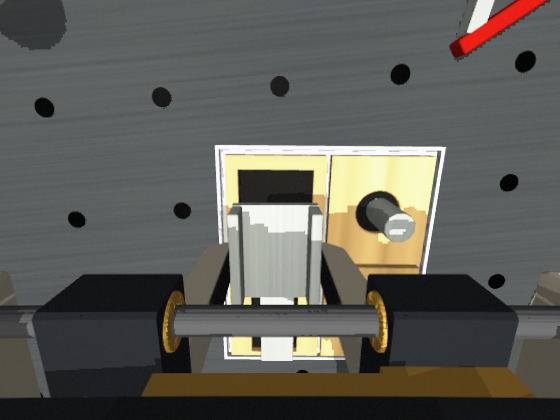

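```bash
python3 -m crank '[0,-2,-20,0,0,0,0, 0,0,-30,0,0,0,0, 0,0,-20,0,0,0,0, 0,0,-8,0,0,0,0, 0,0,0,0,0,0,0, 0,0,0,0,0,0,0]'; python3 -c "
from h import *
s=env.state();print(yaw(),s['ee_pos'],s['contact_force'])"
```

```text
time: 23.5
ee_pos: [0.596, 0.0096, 0.217]
orientation: [-2.119, 2.317, -0.001]
contact_force: [0.5, 0.7, -1.6]
grip_width: 0.0496
-95.1094138088269 [0.59597477 0.00955602 0.21697135] [ 0.49165101  0.66172879 -1.58011072]
```

```bash
python3 -m crank '[-1,1,-6,0,0,0,0, 0,0,-5,0,0,0,0, 0,0,-3,0,0,0,0, 0,0,-1.5,0,0,0,0, 0,0,0,0,0,0,0, 0,0,0,0,0,0,0]'; python3 -c "
from h import *
s=env.state();print(yaw(),s['ee_pos'],s['contact_force'])"
```

```text
time: 24.1
ee_pos: [0.5943, 0.01, 0.2014]
orientation: [-2.119, 2.319, 0.001]
contact_force: [-1.9, 0.9, 4.9]
grip_width: 0.0501
-95.16747595827248 [0.59431097 0.01001036 0.20139708] [-1.89910904  0.92002525  4.90131242]
```

Contact; release, rise and back off for an overview.

```bash
python3 -m crank '[0,0,0,0,0,0,66, 0,0,0,0,0,0,66, 0,0,0,0,0,0,66, 0,0,0,0,0,0,66, 0,0,15,0,0,0,66, 0,0,40,0,0,0,66, 0,0,40,0,0,0,66, -20,-10,35,0,0,0,66, -40,-20,30,0,0,0,66, -40,-20,10,0,0,0,66, 0,0,0,0,0,0,66, 0,0,0,0,0,0,66]'; python3 -c "
from h import *
shot('w16');s=env.state();print(yaw(),s['ee_pos'])
cv2.imwrite('pics/top1.png',vision.read_camera('top'));cv2.imwrite('pics/side1.png',vision.read_camera('side'))"
```

```text
time: 25.3
ee_pos: [0.4968, -0.0391, 0.3702]
orientation: [-2.116, 2.319, -0.003]
contact_force: [0.8, 0.8, 0.5]
grip_width: 0.0658
-95.1558001110819 [ 0.4976626  -0.03831437  0.36960301]
```

View pics/w16.png

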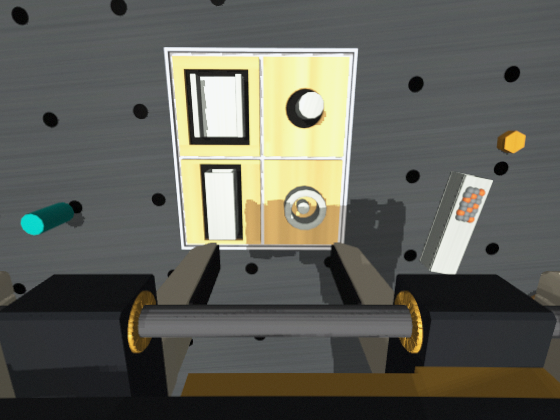

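View pics/side1.png

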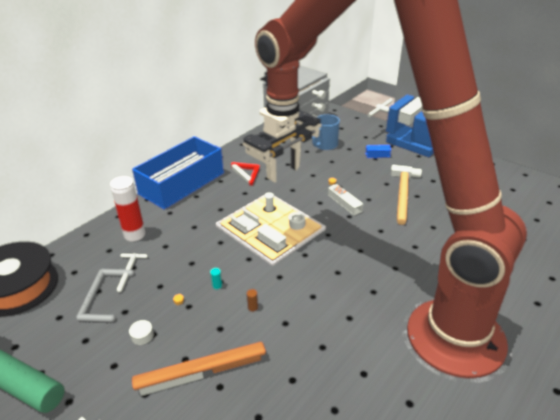

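Tray seen whole: channel (219,107), stub (311,105), tube (221,203), ring on pin (305,208). Numeric check of centring:

```bash
python3 - <<'E'
from h import *
s=ld('w16')
im=cv2.imread('pics/w16.png');cv2.imwrite('pics/w16c.png',cv2.resize(im[40:255,160:365],None,fx=2.7,fy=2.7,interpolation=cv2.INTER_CUBIC))
for n,p,z,t in [("stub",(311,105),.057,(586.4,-80.8)),("ring",(305,209),.038,(482.8,-71.4)),("channel",(219,107),.032,(594.7,10.8)),("tube",(222,204.5),.037,(491.1,20.2))]:
    w=world("wrist",[p],z,s)[0]*1000; print(n,w.round(1),(w[:2]-t).round(1))
E
```

```text
stub [586.7 -81.5  57. ] [ 0.3 -0.7]
ring [482.8 -71.1  38. ] [0.  0.3]
channel [594.3   7.   32. ] [-0.4 -3.8]
tube [495.7  17.   37. ] [ 4.6 -3.2]
```

View pics/w16c.png

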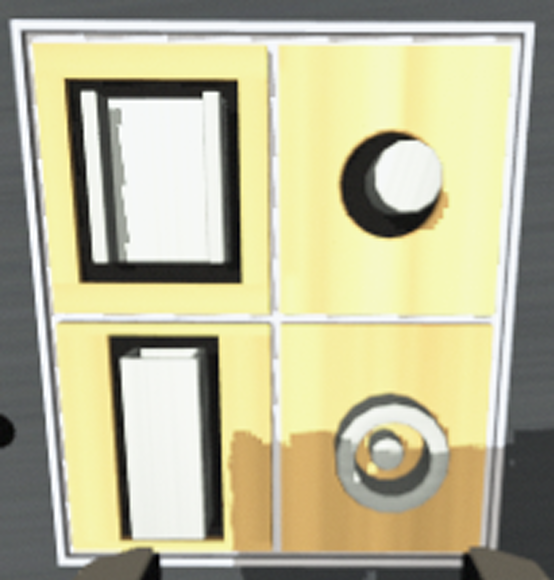

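```bash
python3 -c "
from rig import workorder,env
print(workorder.job_done());print(env.state()['time'])"
```

```text
the job is handed in; nothing more can be done
None
the job is handed in; nothing more can be done
```

I put the short tube, ring, stub and channel into their own inserts, released them, backed the gripper off, and handed the job in at about 25 s. I never touched the long tube or the disc.

- **Position:** In the last wrist picture all four pieces lie inside their pockets, and the ring is over its pin. The estimated offsets are stub 1 mm, ring under 1 mm, channel about 4 mm and tube about 6 mm, against limits of 12 and 13 mm.
- **Depth:** I lowered each piece until the wrist felt light contact, 2–6 N. The tool heights matched the pieces resting on their insert floors.
- **Check quality:** The tube and channel offsets come from pixel positions I read by eye. No check failed or disagreed.

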